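# Lock the suction mount and snap the spotlight onto its stud

## Task

Swing the lever of the suction mount all the way down to its stop so that the mount is locked to the granite, then put the battery spotlight over the mount's stud and press it straight down until it clicks and sits flush on the seat. Keep pressing after the click: finish with the gripper still on the spotlight, pushing it firmly down onto the seat. Leave the other things on the shelf where they stand.

Things in the scene. Friction and masses are not known exactly. Their poses are not given: they have to be found in the camera images.
- stud_seat (a point): Centre of the mount's flat round black seat (42 mm across), at the stud's root, 30 mm above the shelf; z up, x points away from the lever. Above it the steel stud: collar 19.4 mm across, 5 mm high; post 15 mm across up to 19.5 mm, bevelled; four 8 mm spring balls, centred 11.7 mm above the seat, stick out to 25 mm across.
- lever_hinge (a point): Middle of the lever's hinge pin, 31 mm from the stud's axis on the mount's -x side, 21 mm above the shelf. The pin runs along the mount's y; two ears beside it reach 28 mm above the shelf.
- lever_tip (a point): Point on the flat steel lever 50 mm from the hinge pin, 11 mm short of its free end, in the middle of its thickness. The lever is 18 mm wide and 4 mm thick. It swings in the upright plane through the stud's axis and points away from the stud.
- lever (a joint): Lever angle, rad. 0 = shut, at its stop: it slopes 0.2 rad down from hinge to free end, 10 mm above the shelf there. Grows as raised; 1.25 = fully open, 60 degrees above level. A stiff cam: it stays at any angle where it is left and takes about 4 N at its tip to move, all the way to the stop. Open, it stands close beside the spotlight's place.
- lamp_center (a point): Centre (half-way up) of the loose battery spotlight standing upright on the shelf, z up: a plain aluminium cylinder 52 mm across and 40 mm high, flat white lens on top. Seated on the stud this point is 20 mm above the seat.
- lamp: The same spotlight, about 90 g; origin at the centre of its underside, where a socket 31 mm wide, 24 mm deep has a rounded snap ring at the mouth (opening 21 mm). On the stud it first rests on the balls, underside 11 mm above the seat; pressed with 5 to 8 N it passes them, the force drops (click) at 6 mm, and it goes down flush.
- mount: The suction mount, fixed: rubber cup 82 mm across, domed black housing 25 mm high, seat, stud and lever on it; origin in the middle of its underside on the shelf, axes as the seat's.
- bell: Bystander: chrome desk bell with press-button top, 82 mm across, 60 mm high; origin at its underside.
- tealight: Bystander: white plastic battery tealight, 38 mm across, 37 mm high with its flame; origin at its underside.
- spinning_top: Bystander: wooden spinning top on a small wooden foot, 60 mm across, 68 mm high; origin at its underside.
- pot: Bystander: turquoise ceramic pot, 108 mm across, 88 mm high; origin at its underside.
- vase: Bystander: squat black glass vase, 114 mm across, 80 mm high; origin at its underside.
- case: Bystander: stainless steel hinged sunglasses case, shut, 160 x 64 x 43 mm, long along its x; origin at its underside.
- remote: Bystander: flat black remote control, 150 x 42 x 16 mm, long along its x; origin at its underside.
Mind the look-alikes: they are no part of the job. What is shaped like the mount but green, orange or purple is not meant.

How it is judged:
On the way, in this order (a step that is already met when the one before it is completed fails the run):
1. the mount's lever has been swung down and lies shut (value of joint lever below 0.12 rad), for 0.2 s.
2. the spotlight has clicked onto the stud and sits flush on the seat (horizontal distance between lamp_center and stud_seat below 0.004 m and z of lamp_center in the frame of stud_seat below 0.0215 m and angle between lamp_center's own z axis and vertical below 0.07 rad), for 0.2 s.
At the end, for the whole second after the job is handed in: Lever shut (under 0.12 rad); spotlight upright (0.07 rad), centred on the stud within 4 mm, its underside within 1.5 mm of the seat; the gripper still on it (over 2 N) and pressing it onto the mount with over 4 N (its weight is about 1 N) all through the last second (all of step 2 and value of joint lever below 0.12 rad and z of lamp_center in the frame of stud_seat above 0.015 m and contact force between the fingers and lamp above 2 N and contact force between lamp and mount above 4 N); the arm keeps its last pose, push and grip.
It fails at once if a bystander is moved by more than 25 mm (distance of any of bell, tealight, spinning_top, pot, vase, case, remote from where it was at the start of the episode above 0.025 m).
It also fails if it takes over 61 s, if anything falls off the work surface, if the arm or the gripper's body presses on something with over 40 N, if the wrist force passes 120 N, or if a joint passes its speed limit or range.

## Robot

A 6-joint arm with a two-finger parallel gripper is mounted at the origin on the work surface. World frame = base frame: x ahead of the robot, y to its left, z up, the work surface at z = 0. Lengths are in m, angles in rad, forces in N, time in s.
With the tool pointing down it reaches from about 0.25 to 0.8 m from the base axis. Payload 3.9 kg.
Tool frame: the origin (TCP) lies at the very end of the fingers, on their centre line; the grasp point (between the pads) lies 19 mm behind it (r.grip_point_offset is the distance from the TCP to the grasp point, in m); z points along the fingers, y is the direction in which the jaws open and shut (so a half turn about z gives the same grasp; the last joint's range is limited). The gripper opens to 85 mm and grips with 20 to 120 N. Pads are 22 mm wide; open, the fingers measure 114 mm over their backs; the gripper's body (76 mm by 85 mm) begins 54 mm behind the grasp point. The pads swing forward as they close: fully open they stand 13 mm farther back than shut.
Start: joints at [1.135, 0.26, -0.138, 1.173, 0, 1.571], TCP at [0.222, 0.476, 0.231] pointing down, gripper open.
Joint ranges: [-2.78, 2.78], [-0.83, 1.72], [-1.28, 1.37], [-1.9, 2.12], [-1.57, 1.48], [-3.14, 3.14]. Speed limits (rad/s): [2.57, 2.57, 3.14, 3.14, 3.14, 3.14].

## Interface

Orientations are given as [roll, pitch, yaw] about the fixed x, y, z axes, in that order (R = Rz(yaw) Ry(pitch) Rx(roll)).
In Python, from station import r gives the robot as it stands.
- The arm moves only by the tool step_arm, never from a script. Its argument "steps" is one flat list of numbers, 6 for each row, row after row: the shift along the tool's x, y, z in units of 25 mm (1.0 is 25 mm), then the turn, a rotation vector about the tool's x, y, z in units of 8 degrees (1.0 is 8 degrees). A call has 1 to 20 rows; each row is the pose to reach, as a shift and turn from the pose measured when the call began, along the tool's axes at that moment; what a row does not reach only later rows make up. A row lasts 1/8 s, in which the tool goes at most 62.5 mm and 10.7 degrees, less where a joint would pass 70% of its speed; a pose out of reach is approached as far as the arm can. A call with a gripper value outside its range is refused whole. "grip" is the opening, from -1 (shut) to 1 (fully open), set as the call begins (left out, the last holds). The fingers move at their own pace and stop on an object; "force" is the grip in N (left out, the last holds). Time passes only in rows, so rows that repeat a pose let the fingers close. It gives the time, the measured TCP pose, the force and the opening at its end, in the units of the state.
- r.get_obs(): the state, without advancing time (a new reading comes with each control period).
- r.capture(name): name is "side" or "top"; returns the picture (480x640x3 uint8, blue, green, red); there is no depth.
- r.camera_model(name): a dict with "intrinsics" (3x3 intrinsics, pixels), "D" ([k1, k2, p1, p2, k3] as OpenCV has them; the pictures are not rectified), "R" (3x3) and "t" (3): a world point X has camera coordinates R X + t. Camera axes: x right, y down, z forward; pixel columns grow to the right and rows downward; lengths in m; the calibration is good to about 2 mm. A picture is of the moment at which its call begins. camera_model takes no time and is no camera call.
- r.finish_job(): hands the job in, once; it reports no verdict.
The state is a dict: "clock": time; "joint_positions": joint angles; "dq": joint speeds; "tau": joint torques, N m; "position": TCP position; "eef_rot": TCP orientation; "force": force on the tool from outside, world axes, zero at the start; "moment": the same for the moment, N m; "opening": finger opening in m.
Only numpy, scipy, OpenCV 4.12 (cv2) and the standard library are available. Lean on these libraries where they do the work, as an engineer would, in place of code of your own. Each camera call takes 0.05 s, during which the arm holds its last target. There are 200 camera calls.

## Working session

There is one attempt and no reset: what is moved stays moved. The work goes in short steps, Python scripts to look and compute and a tool call to move; the robot and the scene stay as the last step left them, time stands still between calls to the robot, and variables do not carry over. Pictures are saved under pics/ and viewed, about 8 in all and at most 12, crops included, and the job is handed in when it is done.

Besides the shell and the picture viewer there is one more tool, called after ">>>" as a command line: name --argument value ..., lists and objects as JSON in quotes. step_arm: Moves the arm, as the interface text tells. Its arguments: {"type":"object","properties":{"steps":{"type":"array","items":{"type":"number"}},"grip":{"type":"number"},"force":{"type":"number"}},"required":["steps"]}

```bash
mkdir -p pics
python3 - <<'E'
from station import r
import cv2
for n in("side","top"):
    cv2.imwrite(f"pics/{n}0.png",r.capture(n)); m=r.camera_model(n); print(n,m)
print(r.get_obs(), r.grip_point_offset)
E
```

```text
side {'intrinsics': array([[624.863995  ,   0.        , 323.87808286],
       [  0.        , 624.863995  , 236.04651329],
       [  0.        ,   0.        ,   1.        ]]), 'D': array([-0.12161756,  0.        ,  0.        ,  0.        ,  0.        ]), 'R': array([[-0.97095164, -0.23846629,  0.01966582],
       [-0.13815735,  0.49162448, -0.85977783],
       [ 0.19535983, -0.83751967, -0.51028946]]), 't': array([0.53370841, 0.12584772, 1.36320569])}
top {'intrinsics': array([[570.96942564,   0.        , 322.44711633],
       [  0.        , 570.96942564, 241.41050638],
       [  0.        ,   0.        ,   1.        ]]), 'D': array([5.20393408e-05, 0.00000000e+00, 0.00000000e+00, 0.00000000e+00,
       0.00000000e+00]), 'R': array([[-0.01245413, -0.9998963 , -0.00723129],
       [-0.98825889,  0.01340989, -0.15219899],
       [ 0.15228017,  0.00525088, -0.98832342]]), 't': array([0.01040702, 0.54740224, 1.45382542])}
{'clock': 0.1, 'joint_positions': array([ 1.13499559e+00,  2.60600215e-01, -1.39233024e-01,  1.17271994e+00,
       -2.44954799e-05,  1.57080830e+00]), 'dq': array([ 0.0013811 ,  0.00048523,  0.00132175, -0.00059737,  0.00178642,
       -0.00020296]), 'tau': array([ 1.67610874e-04, -4.06507874e+01,  2.54527527e+01,  1.00836906e-02,
        3.98320174e-05, -1.03741186e-05]), 'position': array([0.22136818, 0.47536661, 0.23056031]), 'eef_rot': array([-3.13983580e+00,  2.45164810e-05,  2.70577999e+00]), 'force': array([ 1.10745451,  0.033429  , -0.08780769]), 'moment': array([ 0.01003297, -0.0174056 ,  0.00466243]), 'opening': 0.08506231973657283} 0.0187
```

View pics/side0.png

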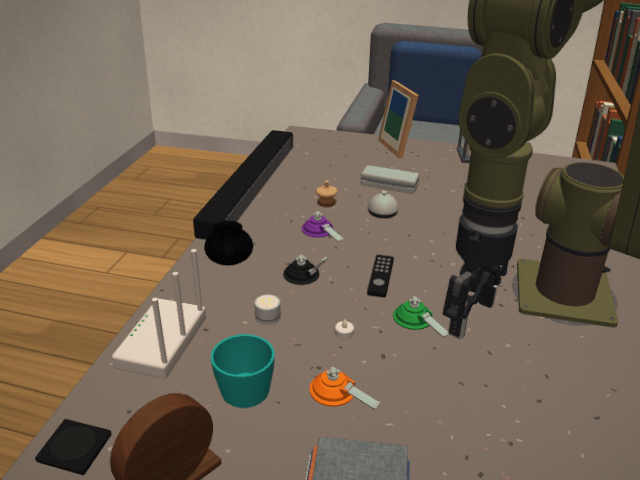

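View pics/top0.png

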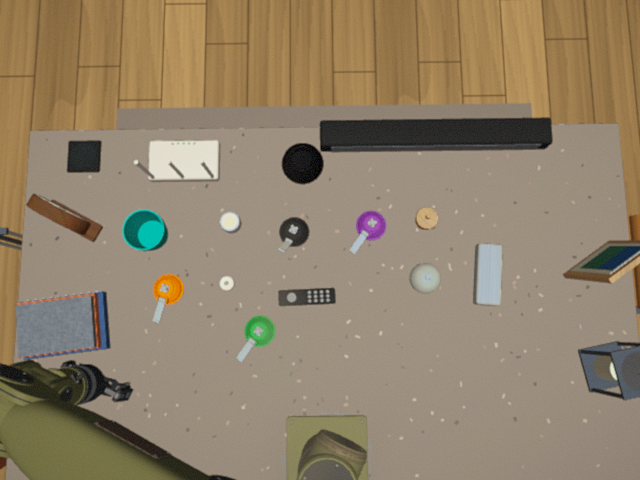

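The side view has the black mount at (301,268) with its lever raised to the right, the spotlight at (267,307) and the tealight at (345,328). In the top view these are at (294,232), (230,222) and (226,284). I'll enlarge both views.

```bash
cat > h.py <<'E'
import numpy as np, cv2
from station import r
def ray(n,uv):
    m=r.camera_model(n); p=cv2.undistortPoints(np.array([[uv]],float),m["intrinsics"],m["D"])[0,0]
    return -m["R"].T@m["t"], m["R"].T@np.array([*p,1])
def onz(n,uv,z):
    c,d=ray(n,uv); return c+d*(z-c[2])/d[2]
def px(n,X):
    m=r.camera_model(n); return cv2.projectPoints(np.array([X],float),cv2.Rodrigues(m["R"])[0],m["t"],m["intrinsics"],m["D"])[0][0,0]
def tri(a,b):
    (c1,d1),(c2,d2)=ray("side",a),ray("top",b)
    s=np.linalg.lstsq(np.c_[d1,-d2],c2-c1,rcond=None)[0]; p,q=c1+s[0]*d1,c2+s[1]*d2
    return (p+q)/2,np.linalg.norm(p-q)
def crop(n,im,x,y,w,h,s): return cv2.resize(im[y:y+h,x:x+w],None,fx=s,fy=s,interpolation=cv2.INTER_CUBIC)
E
python3 - <<'E'
from h import *
s=cv2.imread("pics/side0.png");t=cv2.imread("pics/top0.png")
a=crop("s",s,240,240,100,90,7.9)[:,:]
b=crop("t",t,210,200,110,60,7.2)
cv2.imwrite("pics/c1.png",cv2.resize(a,(660,594))); cv2.imwrite("pics/c2.png",b)
# lamp: lens blobs
for n,im,(x,y,w,h) in(("side",s,(245,285,45,40)),("top",t,(212,205,36,36))):
    g=cv2.cvtColor(im,cv2.COLOR_BGR2GRAY)[y:y+h,x:x+w]; 
    for th in(150,170,190,210,230):
        k=(g>th).astype(np.uint8); _,_,st,c=cv2.connectedComponentsWithStats(k); 
        i=1+np.argmax(st[1:,4]) if len(st)>1 else 0
        print(n,th,st[i],c[i]+[x,y])
E
```

```text
side 150 [ 10   9  25  16 304] [266.95065789 301.64473684]
side 170 [ 10  10  24  14 278] [266.77338129 301.55755396]
side 190 [ 11  10  23  14 248] [266.75806452 301.60887097]
side 210 [ 12  11  20  12 103] [266.66990291 301.08737864]
side 230 [   0    0   45   40 1800] [267.  304.5]
top 150 [  7   3  20  23 337] [228.45994065 219.99703264]
top 170 [  8   7  19  19 286] [229.09090909 220.92307692]
top 190 [  8   8  19  17 254] [229.13385827 220.92519685]
top 210 [  9   8  17  17 213] [229.17840376 220.92488263]
top 230 [   0    0   36   36 1296] [229.5 222.5]
```

View pics/c1.png

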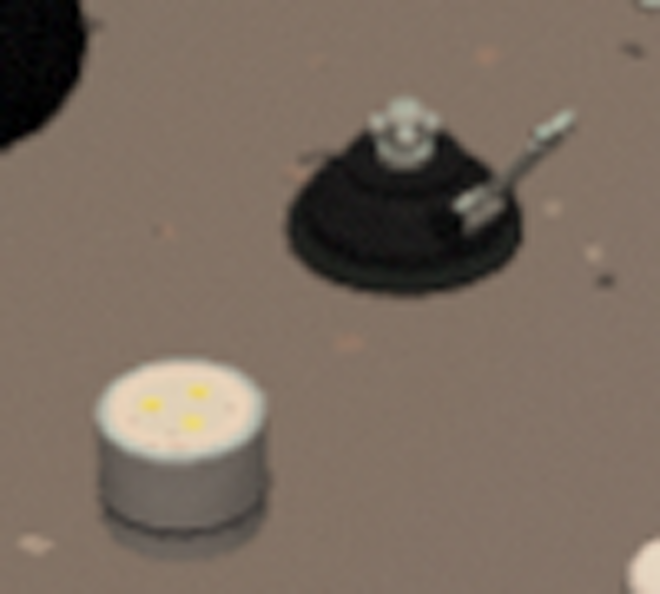

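View pics/c2.png

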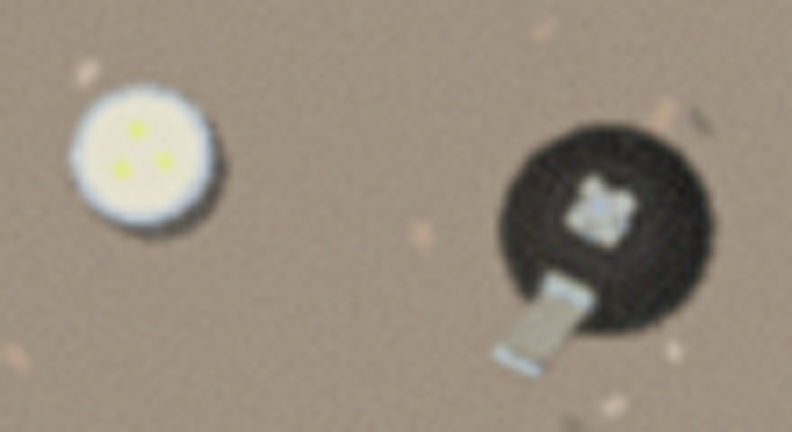

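Crop 1 has the lamp's top centre at crop (182,408), the stud balls at (405,130), the lever end at (572,115) and the hinge at (478,212). Crop 2 has the lamp at (143,155), the stud at (602,210), the lever end at (517,360) and the hinge at (570,288).

Run:
```python
from h import *
S=lambda u,v:((u+.5)/6.6-.5+240,(v+.5)/6.6-.5+240)
T=lambda u,v:((u+.5)/7.2-.5+210,(v+.5)/7.2-.5+200)
for k,a,b,z in(("lamp",S(182,408),T(143,155),.04),("stud",S(405,130),T(602,210),.0417),("end",S(572,115),T(517,360),None),("hinge",S(478,212),T(570,288),.024)):
    print(k,tri(a,b), z and (onz("side",a,z),onz("top",b,z)))
# cup outline centroid
t=cv2.imread("pics/top0.png");g=cv2.cvtColor(t,cv2.COLOR_BGR2GRAY)[205:260,270:320]
k=(g<75).astype(np.uint8);c=max(cv2.findContours(k,0,1)[0],key=cv2.contourArea)
(x,y),rad=cv2.minEnclosingCircle(c);print((x+270,y+205),rad,onz("top",(x+270,y+205),.005))
```

```text
lamp (array([0.60632324, 0.24867607, 0.03810712]), np.float64(0.0011257065245712814)) (array([0.60607236, 0.25102064, 0.04      ]), array([0.60539324, 0.24823663, 0.04      ]))
stud (array([0.58314285, 0.08006931, 0.03825677]), np.float64(0.000465141359960286)) (array([0.58195407, 0.08518075, 0.0417    ]), array([0.58229781, 0.07983557, 0.0417    ]))
end (array([0.52118892, 0.10829816, 0.07281653]), np.float64(0.0036633698098841446)) None
hinge (array([0.55580879, 0.09291712, 0.01863023]), np.float64(0.0028980777360683887)) (array([0.55233017, 0.10078206, 0.024     ]), array([0.55641262, 0.09278071, 0.024     ]))
(293.8878116607666, 231.35872650146484) 14.35733413696289 [0.58161753 0.08005844 0.005     ]
```

>>> step_arm --steps '[-2,-0.9,0.4,0,0,0,-4.4,-1.9,0.8,0,0,0,-6.8,-3,1.2,0,0,0,-9.2,-4,1.6,0,0,0,-11.6,-5.1,2,0,0,0,-14,-6.2,2.4,0,0,0,-16.4,-7.2,2.8,0,0,0,-18.4,-8.2,3.2,0,0,0,-18.4,-8.2,3.2,0,0,0,-18.4,-8.2,3.2,0,0,0,-18.4,-8.2,4.6,0,0,0,-18.4,-8.2,4.6,0,0,0,-18.4,-8.2,4.6,0,0,0]' --grip -1 --force 60

```text
clock: 1.72
position: [0.5512, 0.0964, 0.1168]
eef_rot: [-3.14, 0.0, 2.708]
force: [0.2, 0.6, -0.2]
opening: 0.0001
```

Run:
```python
from h import *
a=crop("s",r.capture("side"),250,200,100,90,6)
cv2.imwrite("pics/c3.png",a)
print(px("side",r.get_obs()["position"]))
```

```text
[313.16764216 234.23723832]
```

View pics/c3.png

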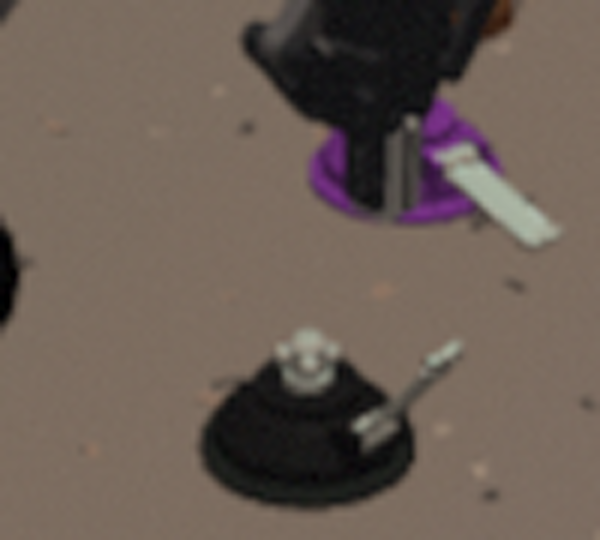

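>>> step_arm --steps '[0,0,1.2,0,0,0,0,0,2.15,0,0,0,0,0,2.15,0,0,0,0.28,0,2.4,0,0,0,0.5,0,2.58,0,0,0,0.76,0,2.75,0,0,0,0.95,0,3,0,0,0,1.12,0,3.23,0,0,0,1.28,0,3.47,0,0,0,1.44,0,3.71,0,0,0,1.6,0,3.71,0,0,0,1.6,0,3.71,0,0,0]'

```text
clock: 3.28
position: [0.5142, 0.1134, 0.0241]
eef_rot: [-3.141, -0.001, 2.708]
force: [0.9, 0.8, 2.0]
opening: -0.0
```

>>> step_arm --steps '[0.1,0,0.15,0,0,0,0.1,0,0.28,0,0,0,0.1,0,0.36,0,0,0,0.1,0,0.42,0,0,0,0.1,0,0.42,0,0,0]'

```text
clock: 3.9
position: [0.5125, 0.1145, 0.0147]
eef_rot: [-3.141, 0.0, 2.708]
force: [0.3, -0.3, 11.6]
opening: 0.0001
```

>>> step_arm --steps '[0,0,0.08,0,0,0,0,0,0.08,0,0,0,0,0,0.08,0,0,0]'

```text
clock: 4.28
position: [0.5126, 0.1145, 0.0145]
eef_rot: [3.141, 0.001, 2.708]
force: [-1.9, -1.7, 18.5]
opening: -0.0
```

>>> step_arm --steps '[0,0,-2,0,0,0,0,0,-4.2,0,0,0,-0.3,1.6,-4.2,0,0,0,-0.6,3.2,-4.2,0,0,0,-0.9,4.8,-4.2,0,0,0,-1.1,6.45,-4.2,0,0,0,-1.1,6.45,-4.2,0,0,0,-1.1,6.45,-4.2,0,0,0]' --grip 1

```text
clock: 5.28
position: [0.6031, 0.2486, 0.118]
eef_rot: [-3.138, -0.002, 2.708]
force: [-1.6, -0.5, 0.2]
opening: 0.0859
```

Run:
```python
from h import *
s=r.capture("side");t=r.capture("top")
a=crop("s",s,240,205,100,120,4.5);b=crop("t",t,200,190,130,90,4.5)
b=cv2.copyMakeBorder(b,0,a.shape[0]-b.shape[0],0,0,0)
c=np.hstack([a,b[:,:350]]);
cv2.imwrite("pics/c4.png",np.hstack([a,cv2.resize(b,None,fx=.58,fy=1)[:, :340]]) if 0 else np.hstack([a,crop("t",b,235,0,350,540,1)]))
o=r.get_obs();print(o["position"],o["force"],px("side",o["position"]),px("top",o["position"]))
```

```text
[0.60360242 0.24810195 0.11881968] [-0.58621626 -0.56365099  0.05945641] [267.69096495 268.09022154] [224.17934799 215.90140704]
```

View pics/c4.png

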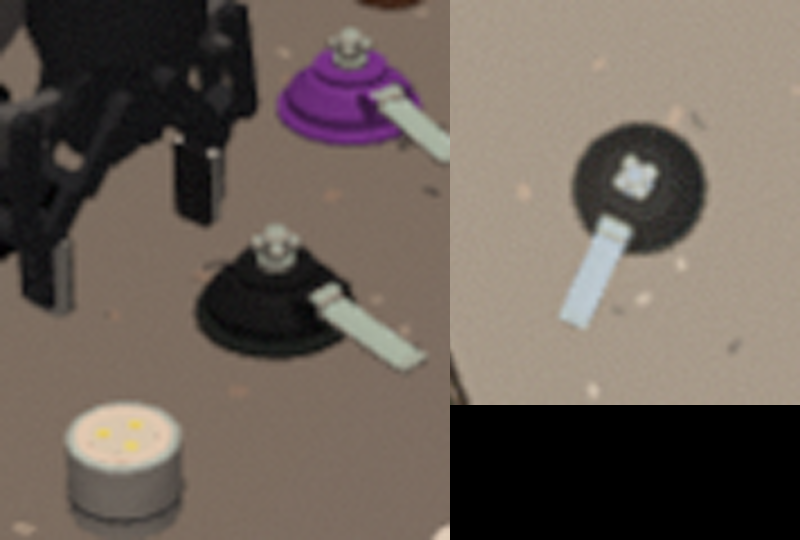

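The lever lies shut at crop (370,330) and the lamp hasn't moved, at crop (124,437). Next I'll grasp it.

>>> step_arm --steps '[-0.07,0.07,1.5,0,0,0,-0.07,0.07,3,0,0,0,-0.07,0.07,4,0,0,0,-0.07,0.07,4.4,0,0,0,-0.07,0.07,4.4,0,0,0,-0.07,0.07,4.4,0,0,0]'

```text
clock: 6.12
position: [0.6067, 0.249, 0.0102]
eef_rot: [-3.141, 0.0, 2.707]
force: [0.3, -0.2, 0.4]
opening: 0.0854
```

>>> step_arm --steps '[0,0,0,0,0,0,0,0,0,0,0,0,0,0,0,0,0,0,0,0,0,0,0,0,0,0,0,0,0,0,0,0,0,0,0,0,0,0,0,0,0,0,0,0,0,0,0,0]' --grip -1 --force 60

```text
clock: 7.12
position: [0.6078, 0.2495, 0.0118]
eef_rot: [3.14, 0.002, 2.707]
force: [-0.0, 0.2, 6.0]
opening: 0.0506
```

>>> step_arm --steps '[0,0,-0.5,0,0,0,0,0,-1.5,0,0,0,0,0,-2.6,0,0,0,0,0,-2.6,0,0,0,-0.4,-1.3,-2.6,0,0,0,-0.8,-2.6,-2.6,0,0,0,-1.2,-3.9,-2.6,0,0,0,-1.6,-5.2,-2.6,0,0,0,-1.8,-6.1,-2.6,0,0,0,-1.92,-6.56,-2.6,0,0,0,-1.92,-6.56,-2.6,0,0,0,-1.92,-6.56,-2.6,0,0,0,-1.92,-6.56,-2.6,0,0,0]'

```text
clock: 8.75
position: [0.5824, 0.0815, 0.0767]
eef_rot: [3.14, 0.003, 2.708]
force: [-0.9, 0.2, -0.9]
opening: 0.0506
```

Run:
```python
from h import *
s=r.capture("side");t=r.capture("top")
a=crop("s",s,265,205,75,90,6);b=crop("t",t,260,190,56,90,6)
cv2.imwrite("pics/c5.png",np.hstack([a,b]));cv2.imwrite("pics/side5.png",s);cv2.imwrite("pics/top5.png",t)
o=r.get_obs();print(o["position"],o["eef_rot"],o["force"],o["opening"],px("side",o["position"]),px("top",o["position"]))
```

```text
[0.58226744 0.08125482 0.07665659] [3.13972327e+00 2.43849925e-03 2.70803169e+00] [-0.38323529  0.94940593 -1.56851735] 0.050410112239203136 [301.2950779  244.91404763] [291.8409495  226.38626049]
```

View pics/c5.png

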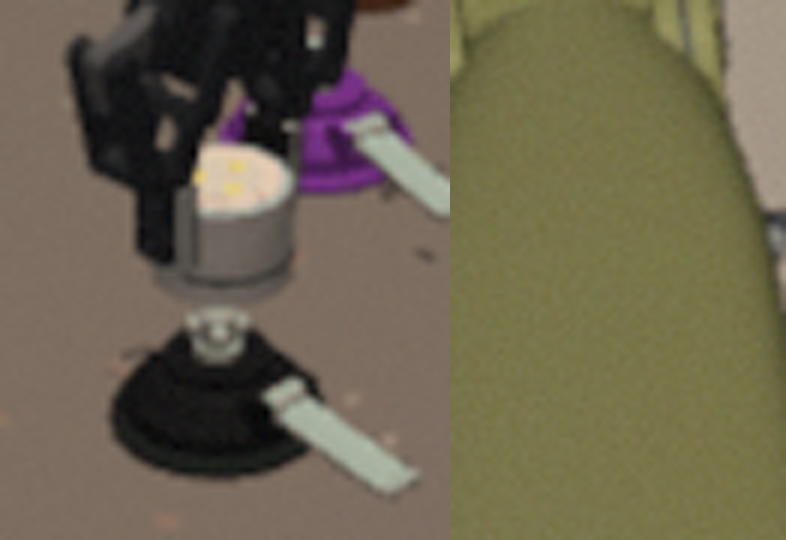

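The side crop shows the lamp between the fingers with its right rim at column 297 and its lower edges at 152 and 293. It's above the stud, centred at column 217.5. The top view is blocked by the arm. I'll get the offset numerically.

Run:
```python
from h import *
s=cv2.imread("pics/side5.png"); t0=cv2.imread("pics/top0.png"); s0=cv2.imread("pics/side0.png")
circ=lambda c,z,R:np.array([px("side",(c[0]+R*np.cos(a),c[1]+R*np.sin(a),z)) for a in np.linspace(0,6.28,90)])
ext=lambda P:np.r_[P.min(0),P.max(0)].round(2)
print("lamp0 rim pred",ext(circ((.6057,.2487),.04,.026)))
print("lamp0 base pred",ext(circ((.6057,.2487),.0,.026)))
print("lamp rim pred",ext(circ((.5823,.0813),.1049,.026)),"base",ext(circ((.5823,.0813),.0649,.026)))
print("cup pred",ext(circ((.582,.0805),.003,.041)), "balls",ext(circ((.582,.0805),.0417,.0125)))
b=crop("s",s,285,222,50,40,16); cv2.imwrite("pics/c6.png",np.hstack([b]))
# measured cup extents (dark, non-purple) by row, lamp0 extents
g=s0.astype(int).sum(2)
k=(g[245:295,275:330]<210).astype(np.uint8);c=max(cv2.findContours(k,0,1)[0],key=cv2.contourArea);print("cup meas",cv2.boundingRect(c)[0]+275,cv2.boundingRect(c)[1]+245,cv2.boundingRect(c)[2:])
for v in(270,273,276): print(v,g[v,278:326:1].tolist())
```

```text
lamp0 rim pred [254.72 293.15 280.64 308.63]
lamp0 base pred [255.49 308.76 280.97 324.51]
lamp rim pred [289.3  227.84 313.27 240.01] base [289.45 243.33 313.08 255.82]
cup pred [283.26 262.67 319.65 283.06] balls [295.86 255.15 307.11 261.24]
cup meas 283 260 (36, 25)
270 [345, 348, 346, 347, 346, 313, 212, 93, 64, 61, 71, 64, 63, 66, 73, 78, 82, 86, 75, 76, 63, 79, 69, 73, 68, 65, 71, 73, 83, 86, 156, 336, 444, 403, 301, 293, 300, 281, 169, 87, 242, 325, 348, 346, 361, 374, 373, 354]
273 [343, 346, 346, 345, 328, 223, 91, 68, 60, 54, 66, 72, 73, 73, 69, 73, 64, 70, 74, 61, 78, 72, 82, 83, 83, 71, 71, 41, 38, 36, 48, 41, 195, 302, 284, 212, 142, 73, 46, 63, 92, 280, 345, 348, 344, 345, 348, 343]
276 [349, 346, 343, 348, 342, 260, 126, 93, 89, 71, 44, 40, 50, 56, 59, 67, 74, 63, 79, 68, 80, 79, 81, 80, 79, 75, 78, 72, 61, 47, 47, 40, 54, 60, 57, 42, 58, 78, 89, 97, 99, 280, 346, 347, 350, 347, 348, 349]
```

View pics/c6.png

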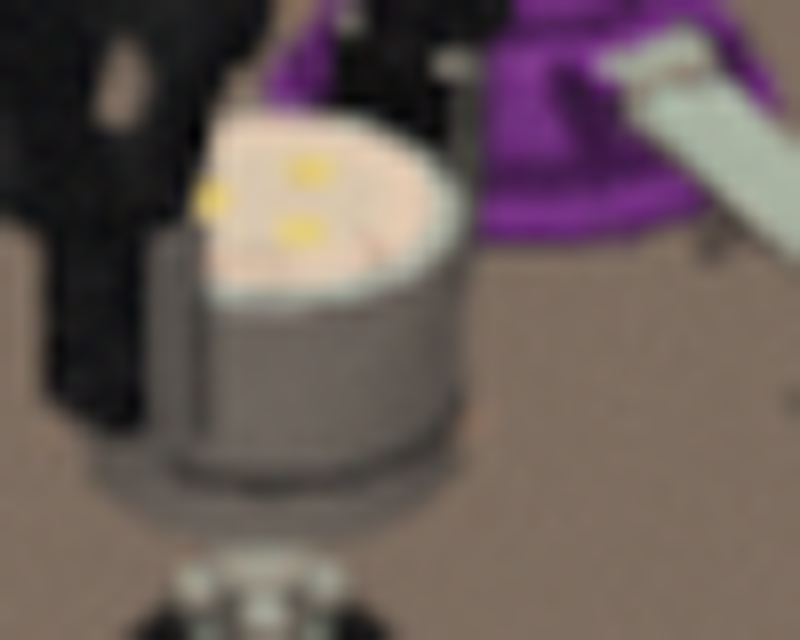

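Relative to the stud, the lamp sits about 2 mm too far along tool +x. I'll correct by −2 mm and lower it.

>>> step_arm --steps '[-0.08,0,0.2,0,0,0,-0.08,0,0.4,0,0,0,-0.08,0,0.6,0,0,0,-0.08,0,0.8,0,0,0,-0.08,0,0.88,0,0,0,-0.08,0,0.88,0,0,0]'

```text
clock: 9.6
position: [0.5841, 0.0804, 0.0545]
eef_rot: [3.14, 0.002, 2.708]
force: [0.9, -0.0, -1.3]
opening: 0.0504
```

>>> step_arm --steps '[0,0,0.06,0,0,0,0,0,0.12,0,0,0,0,0,0.12,0,0,0]'

```text
clock: 9.98
position: [0.5846, 0.0809, 0.0522]
eef_rot: [3.138, 0.003, 2.708]
force: [-0.5, 1.9, 3.4]
opening: 0.0505
```

>>> step_arm --steps '[0,0,0.06,0,0,0,0,0,0.12,0,0,0,0,0,0.16,0,0,0,0,0,0.16,0,0,0]'

```text
clock: 10.48
position: [0.5844, 0.081, 0.0481]
eef_rot: [3.138, 0.003, 2.708]
force: [-1.5, 1.9, 0.8]
opening: 0.0509
```

>>> step_arm --steps '[0.02,0.01,0.06,0,0,0,0.02,0.01,0.12,0,0,0,0.02,0.01,0.18,0,0,0,0.02,0.01,0.24,0,0,0,0.02,0.01,0.24,0,0,0]'

```text
clock: 11.1
position: [0.584, 0.0814, 0.0421]
eef_rot: [3.138, 0.003, 2.708]
force: [0.2, 0.1, 0.2]
opening: 0.0504
```

Lateral forces are now about 0 and the underside is about 0.3 mm above the seat. Next I'll press.

>>> step_arm --steps '[0,0,0.06,0,0,0,0,0,0.12,0,0,0,0,0,0.16,0,0,0,0,0,0.16,0,0,0,0,0,0.16,0,0,0]'

```text
clock: 11.72
position: [0.5842, 0.0814, 0.0417]
eef_rot: [3.137, 0.004, 2.708]
force: [-7.7, -0.5, 21.4]
opening: 0.0504
```

Run:
```python
from h import *
for i in range(8): s=r.capture("side"); o=r.get_obs(); print(o["clock"],o["position"].round(4),o["force"].round(1))
cv2.imwrite("pics/c7.png",crop("s",s,265,215,75,75,8))
```

```text
11.775 [0.5842 0.0814 0.0417] [-6.8 -0.7 20.9]
11.825 [0.5842 0.0814 0.0417] [-6.9 -0.1 21.4]
11.875 [0.5842 0.0814 0.0417] [-6.9 -0.2 21.1]
11.925 [0.5842 0.0814 0.0417] [-6.4 -0.7 21.3]
11.975 [0.5842 0.0814 0.0417] [-6.6 -1.8 21.2]
12.025 [0.5842 0.0814 0.0417] [-7.  -0.6 21.7]
12.075 [0.5842 0.0814 0.0417] [-7.1 -0.4 20.9]
12.125 [0.5842 0.0814 0.0417] [-6.7 -0.8 21.8]
```

View pics/c7.png

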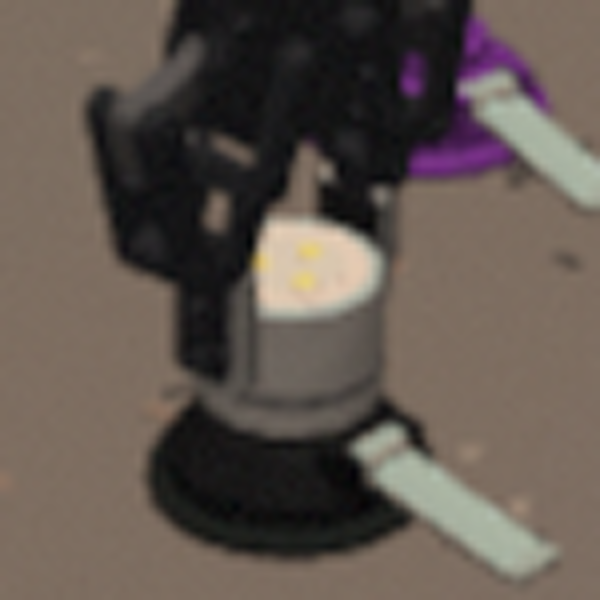

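The lamp sits flush and upright on the mount at crop (292,340), the lever is shut at (455,500), and the push holds steady at about 21 N.

```bash
python3 -c "
from station import r
print(r.finish_job()); print(r.get_obs()['force'])"
```

```text
the job is handed in; nothing more can be done
None
the job is handed in; nothing more can be done
```

The lever is shut, the spotlight is clicked onto the stud and pressed flush on the seat, and the job is handed in with the gripper still pushing it down. The finish call gave no verdict.

- **Lever:** I swung it down with the closed fingers until it stopped. The force rose to 18.5 N with only 0.2 mm more movement, and later pictures show it shut.
- **Spotlight:** I gripped it at 60 N, corrected it by 2 mm over the stud and pressed it down. The force dropped from 3.4 N to 0.8 N with the underside about 6 mm above the seat, which fits the click. The tool height then matched the spotlight sitting flush, with the tool within about 0.006 rad of vertical.
- **Final push:** it held steady at about 21 N down for the last 0.4 s before hand-in, at about 12 s on the clock.
- **Checks that disagreed:** about 7 N of sideways force along x remained in the final push, and the two cameras differed by a few millimetres on the stud's y position. The insertion itself went in with almost no sideways force.
- **Bystanders:** the arm kept clear of them on its path. I did not measure their positions again at the end.

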